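# Slide a battery module onto the narrow test rail and set the tester

## Robot

A 6-joint arm with a two-finger parallel gripper is mounted at the origin on the work surface. World frame = base frame: x ahead of the robot, y to its left, z up, the work surface at z = 0. Lengths are in mm, angles in rad, forces in N, time in s.
With the tool pointing down it reaches from about 300 to 875 mm from the base axis. Payload 6.4 kg.
Tool frame: the origin (TCP) lies on the centre line of the jaws, within the pads' length; the fingertips stand 11 mm ahead of it and the grasp point (between the pads) lies 8 mm behind it; z points along the fingers, y is the line along which they close (so a half turn about z gives the same grasp; the last joint's range is limited). The gripper opens to 88 mm and grips with 3 to 60 N. Pads are 18 mm wide; open, the fingers measure 123 mm over their backs; the gripper's body (75 mm by 187 mm) begins 45 mm behind the grasp point.
Start: joints at [-1.383, 0.181, 1.607, -0, 1.354, -0.206], TCP at [220.645, -530.996, 249.714] pointing down, gripper open.
Joint ranges: [-2.99, 2.99], [-0.89, 2.07], [0.3, 2.58], [-1.14, 4.28], [0, 2.63], [-3.12, 3.12]. Speed limits (rad/s): [2.57, 2.57, 3.01, 3.14, 3.14, 3.14].

## Interface

Orientations are given as a 3x3 rotation matrix whose columns are the frame's x, y, z axes.
In Python, from plant import env, viewer gives the robot as it stands.
- The arm moves only by the tool servo_tool, never from a script. Its argument "targets" is a list of rows, each an object of numbers: "claw": the opening, from 0 (shut) to 1 (fully open); "tx", "ty", "tz": the shift along the tool's x, y, z in m; "rx", "ry", "rz": the turn, a rotation vector about the tool's x, y, z in rad. A call has 1 to 20 rows; each row shifts and turns the commanded pose from where the row before left it, along the tool's axes as they then stand; what a row does not reach is not made up. A row lasts 1/10 s, in which the tool goes at most 50 mm and 8.59 degrees, less where a joint would pass 70% of its speed; a pose out of reach is approached as far as the arm can. A call is refused whole if a number of a shift passes 0.05 or a number of a turn 0.15, either way. A call with a gripper value outside its range is refused whole. The fingers move at their own pace and stop on an object; "squeeze" is the grip in N (left out, the last holds). Time passes only in rows, so rows that do not move let the fingers close. It gives the time, the measured TCP pose, the force, the opening and the grip force at its end, in the units of the state.
- env.observe(): the state, without advancing time (a new reading comes with each control period).
- viewer.snapshot(name): name is "scene" or "top"; returns (picture, depth): 420x560x3 uint8, red, green, blue; 420x560 float32, mm along the optical axis (not along the pixel's ray), 0 where there is no reading.
- viewer.camera_params(name): a dict with "camera_matrix" (3x3 intrinsics, pixels), "R" (3x3) and "t" (3): a world point X has camera coordinates R X + t. Camera axes: x right, y down, z forward; pixel columns grow to the right and rows downward; lengths in mm; the calibration is good to about 2 mm. A picture is of the moment at which its call begins. camera_params takes no time and is no camera call.
- env.job_done(): hands the job in; it is judged then, once.
Trained networks look in the newest picture that a camera, given by its name, has taken for a name from the list of things; names that differ only in an ending like _2 or _b are one class to them, and where a whole thing is asked for, a point or a joint stands for the part that bears it (a point fixed in the world has none). Each returns a list of dicts, best first, with "conf" (0 to 1); they miss things now and then, are a little off and sometimes report something else, mostly with a low value. They report only what shows in the picture. A call takes as long as a camera call. They do not tell look-alikes from the thing itself.
- viewer.recognise(thing, camera): "position" ([column, row] in pixels, amid what is visible of it).
- viewer.mark_of(thing, camera): "position" ([column, row] in pixels: a listed point, or the origin of a listed thing).
The state is a dict: "time_s": time; "joint_positions": joint angles; "joint_velocities": joint speeds; "joint_torque": joint torques, N m; "tool_pos": TCP position; "orientation": TCP orientation; "ft_force": force on the tool from outside, world axes, zero at the start; "ft_torque": the same for the moment, N m; "width": finger opening in mm; "grip_force": force on a finger pad.
Only numpy, scipy, OpenCV 4.12 (cv2) and the standard library are available. Lean on these libraries where they do the work, as an engineer would, in place of code of your own. Each camera call takes 0.05 s, during which the arm holds its last target. There are 200 camera calls.

## Task

Slide the battery module off the white shelf, across the gap and onto the narrow green test rail, so that it balances level there, centred on the rail, square to it and resting on the rail alone. Then swing the tester's red-balled lever upright, to its green mark. Do not tip or drop the module, and leave the multimeter and the copper-coloured reel where they are.

Things in the scene. Friction and masses are not known exactly. Their poses are not given: they have to be found in the camera images.
- module: Loose battery module, a flat black block with a silver top: 130 mm along its x, 100 mm along its y, 40 mm high, about 0.65 kg, too wide to grasp. Origin at the centre of its underside, z up. It starts on the white shelf, turned by up to 0.3 rad from the stand's axes.
- stand: Fixed transfer stand. Origin on the table under the middle of the green rail; z up. Rail: flat bar 200 mm long along x, 44 mm wide (y -22 to 22 mm), top 60 mm above the table. White shelf on the -y side across an open 40 mm gap: y -242 to -62 mm, 180 mm wide along x, top also 60 mm high. Base plate 8 mm thick under both (x -110 to 110, y -250 to 70 mm). The module slides along +y.
- shelf: The white shelf of the stand, 180 x 180 mm. Origin on the table under the shelf's centre, axes as the stand's; its top is 60 mm above the table.
- rail_mid (a point): Centre of the rail's top face, 60 mm above the table; axes as the stand's.
- tester: Fixed grey tester box, 170 mm (x) by 110 mm (y) by 70 mm high. On top, around the lever's pivot, a black half drum of radius 34 mm (axis along y) with a green mark at its top and a white one either side; four terminals 8 mm high near the corners. Origin at the centre of its underside, z up.
- lever_pivot (a point): Hinge axis of the lever (along the tester's y), 70 mm above the table, over the tester's origin.
- lever_ball (a point): Centre of the red ball (diameter 30 mm) at the end of the lever, 110 mm from the hinge axis; the rod has a diameter of 12 mm.
- lever (a joint): Lever angle in rad: 0 leans 0.8 rad from upright towards the tester's -x, 0.8 is upright (at the green mark), 1.6 leans 0.8 rad to the tester's +x. It stays where it is left; about 1 N at the ball moves it. Starts between 0.05 and 0.45.
- multimeter: Bystander: loose red multimeter lying on the table, 85 mm (x) by 175 mm (y) by 45 mm high; origin at the centre of its underside.
- reel: Bystander: loose copper-coloured solder reel standing on the table, diameter 64 mm, 46 mm high; origin at the centre of its underside.
Mind the look-alikes: they are no part of the job. There is more than one size of the tester; the one meant has the size given above.

How it is judged:
By the outcome, as a careful person would: the job done as asked, in the order asked, and still so for the second after the job is handed in, with the robot touching nothing.
It also fails if it takes over 48 s, if anything falls off the work surface, if the arm or the gripper's body presses on something with over 40 N, if the wrist force passes 120 N, or if a joint passes its speed limit or range.

## Working session

There is one attempt and no reset: what is moved stays moved. The work goes in short steps, Python scripts to look and compute and a tool call to move; the robot and the scene stay as the last step left them, time stands still between calls to the robot, and variables do not carry over. Pictures are saved under pics/ and viewed, at most 10 in all, crops included, and the job is handed in when it is done.

Besides the shell and the picture viewer there is one more tool, called after "Request:" as name(argument=value, ...), one argument or row to a line, values as JSON. servo_tool: Moves the arm, as the interface text tells. Its arguments: {"type":"object","properties":{"targets":{"type":"array","items":{"type":"object","properties":{"claw":{"type":"number"},"tx":{"type":"number"},"ty":{"type":"number"},"tz":{"type":"number"},"rx":{"type":"number"},"ry":{"type":"number"},"rz":{"type":"number"}}}},"squeeze":{"type":"number"}},"required":["targets"]}

```bash
mkdir -p pics; ls
cat > h.py <<'E'
import numpy as np, cv2
from plant import env, viewer
def snap(cam,name=None):
    p,d=viewer.snapshot(cam)
    if name: cv2.imwrite(f'pics/{name}.png',p[:,:,::-1])
    return p,d
def cloud(cam,d):
    c=viewer.camera_params(cam);K=np.array(c["camera_matrix"]);R=np.array(c["R"]);t=np.array(c["t"])
    v,u=np.mgrid[:d.shape[0],:d.shape[1]]
    X=np.stack([(u-K[0,2])/K[0,0]*d,(v-K[1,2])/K[1,1]*d,d],-1)
    W=(X-t)@R
    W[d==0]=np.nan
    return W
def at_z(cam,px,z):
    c=viewer.camera_params(cam);K=np.array(c["camera_matrix"]);R=np.array(c["R"]);t=np.array(c["t"])
    r=R.T@np.linalg.solve(K,[px[0],px[1],1]);o=-R.T@t
    return o+r*(z-o[2])/r[2]
E
python3 - <<'E'
from h import *
s=env.observe();print({k:np.round(v,3).tolist() for k,v in s.items()})
for cam in("top","scene"):
    p,d=snap(cam,cam+"0"); np.save(cam+"0.npy",d)
    for n in["module","stand","shelf","rail_mid","tester","lever_pivot","lever_ball","multimeter","reel"]:
        z={"module":60,"rail_mid":60,"lever_pivot":70}.get(n,0)
        print(cam,n,[(round(m["conf"],2),np.round(m["position"]).tolist(),np.round(at_z(cam,m["position"],z)).tolist()) for m in viewer.mark_of(n,cam)[:3]])
E
```

```text
pics
{'time_s': 0.0, 'joint_positions': [-1.383, 0.182, 1.608, -0.0, 1.354, -0.206], 'joint_velocities': [0.0, 0.001, 0.0, -0.0, -0.0, -0.002], 'joint_torque': [0.0, -43.386, -34.185, 0.07, 0.038, -0.0], 'tool_pos': [220.556, -530.473, 248.814], 'orientation': [[0.923, 0.384, -0.0], [0.384, -0.923, 0.002], [0.0, -0.002, -1.0]], 'ft_force': [0.115, 0.633, 0.776], 'ft_torque': [-0.037, -0.032, 0.013], 'grip_force': 0.0, 'width': 88.334}
top module [(0.63, [340.0, 203.0], [564.0, -111.0, 60.0])]
top stand [(0.82, [289.0, 216.0], [529.0, 40.0, 0.0])]
top shelf [(0.3, [291.0, 217.0], [529.0, 37.0, 0.0])]
top rail_mid [(0.89, [292.0, 216.0], [527.0, 33.0, 60.0]), (0.66, [316.0, 162.0], [689.0, -43.0, 60.0])]
top tester [(0.8, [206.0, 282.0], [333.0, 303.0, 0.0]), (0.76, [131.0, 216.0], [541.0, 536.0, 0.0]), (0.57, [201.0, 208.0], [560.0, 316.0, 0.0])]
top lever_pivot [(0.91, [199.0, 281.0], [342.0, 309.0, 70.0]), (0.86, [125.0, 215.0], [541.0, 529.0, 70.0]), (0.55, [195.0, 207.0], [560.0, 320.0, 70.0])]
top lever_ball [(0.56, [206.0, 300.0], [279.0, 303.0, 0.0]), (0.55, [189.0, 228.0], [50
[... 386 characters left out ...]
]
scene shelf [(0.63, [224.0, 248.0], [546.0, -106.0, 0.0])]
scene rail_mid [(0.91, [269.0, 219.0], [533.0, 42.0, 60.0])]
scene tester [(0.9, [354.0, 216.0], [556.0, 322.0, 0.0]), (0.58, [322.0, 176.0], [338.0, 304.0, 0.0]), (0.57, [410.0, 197.0], [535.0, 541.0, 0.0])]
scene lever_pivot [(0.97, [416.0, 186.0], [560.0, 532.0, 70.0]), (0.91, [323.0, 165.0], [358.0, 294.0, 70.0]), (0.63, [360.0, 200.0], [556.0, 331.0, 70.0])]
scene lever_ball [(0.73, [351.0, 167.0], [324.0, 427.0, 0.0]), (0.61, [311.0, 143.0], [142.0, 349.0, 0.0]), (0.38, [408.0, 162.0], [366.0, 642.0, 0.0])]
scene multimeter [(0.75, [132.0, 263.0], [513.0, -367.0, 0.0])]
scene reel [(0.56, [251.0, 282.0], [691.0, -66.0, 0.0])]
```

View pics/top0.png

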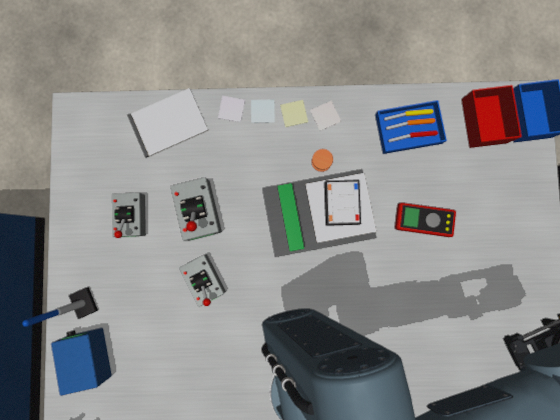

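View pics/scene0.png

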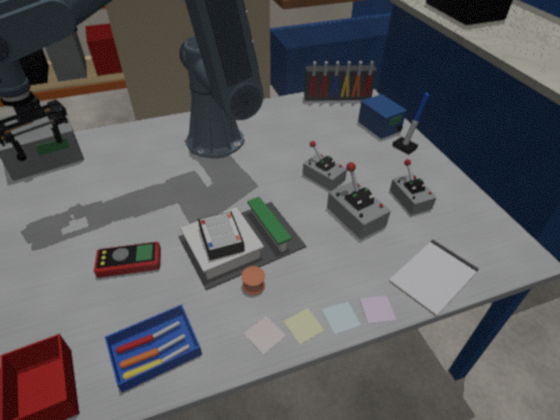

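The top view shows the stand with the green rail at about (291,216), the module on the white shelf at (343,203), and three testers. The largest is at (197,210), with its ball at (191,227). The reel is at (322,160) and the multimeter at (426,220). Next I measure the poses from depth.

Run:
```python
from h import *
def rect(P):
    (c,s,a)=cv2.minAreaRect(P[:,:2].astype(np.float32)); return np.round(c,1),np.round(s,1),round(a,1)
for cam in("top","scene"):
    d=np.load(cam+"0.npy"); W=cloud(cam,d); p=cv2.imread(f'pics/{cam}0.png'); hsv=cv2.cvtColor(p,cv2.COLOR_BGR2HSV)
    X,Y,Z=W[...,0],W[...,1],W[...,2]
    def seg(m,n):
        m=m.astype(np.uint8); k,l,st,ce=cv2.connectedComponentsWithStats(m,connectivity=4)
        i=1+np.argmax(st[1:,4]); P=W[l==i]; print(cam,n,len(P),rect(P),'z',np.round(np.median(P[:,2]),1),'mean',np.round(P.mean(0),1))
        return P
    near=(X>400)&(X<700)
    seg(near&(Y>-220)&(Y<100)&(Z>88)&(Z<112),'module')
    g=(hsv[...,0]>45)&(hsv[...,0]<75)&(hsv[...,1]>120)
    seg(near&(Y>-40)&(Y<120)&g&(Z>50)&(Z<70),'rail')
    seg(near&(Y>-220)&(Y<110)&(Z>50)&(Z<70)&~g,'shelf')
    seg(near&(Y>-260)&(Y<110)&(Z>4)&(Z<110),'standall')
    seg(near&(Y>200)&(Y<440)&(Z>55)&(Z<82),'tester')
    seg(near&(Y>200)&(Y<440)&(Z>20)&(Z<82),'tester2')
    r=((hsv[...,0]<6)|(hsv[...,0]>174))&(hsv[...,1]>150)
    P=seg(near&(Y>200)&(Y<440)&r&(Z>110),'ball')
    A=np.c_[2*P,np.ones(len(P))]
    # fixed radius sphere fit
    from scipy.optimize import least_squares
    print('ball',np.round(least_squares(lambda c:np.linalg.norm(P-c,axis=1)-15,P.mean(0)-[0,0,8],loss='soft_l1').x,1))
    for n in("reel","multimeter"):
        m=(abs(X-(695 if n=="reel" else 508))<90)&(abs(Y-(-60 if n=="reel" else -375))<110)&(Z>15)&(Z<60)
        if n=="reel": m&=(X>640)
        seg(m,n)
```

```text
top module 1558 (array([ 562.8, -112.1]), array([130.3, 100.5]), 0.1) z 99.0 mean [ 561.8 -111.5   99. ]
top rail 956 (array([525.7,  38.9]), array([198.3,  42.9]), 9.4) z 59.0 mean [524.9  38.8  59.1]
top shelf 2041 (array([ 551.3, -110.7]), array([180.5, 181.3]), 9.3) z 58.9 mean [ 538.5 -105.    59. ]
top standall 6976 (array([542., -52.]), array([224.5, 325. ]), 9.2) z 58.1 mean [536.8 -50.   50.7]
top tester 1552 (array([556.3, 324.9]), array([172. , 110.7]), 12.9) z 68.9 mean [558.1 320.8  69.1]
top tester2 1672 (array([556.2, 324.7]), array([172.3, 111.1]), 13.2) z 68.7 mean [557.1 317.8  66.9]
top ball 82 (array([499.6, 309. ]), array([23.1, 26.7]), 64.3) z 173.5 mean [499.6 309.2 173.1]
ball [501.2 311.7 162.6]
top reel 336 (array([701.4, -62.3]), array([61.4, 59.4]), 88.1) z 45.1 mean [701.4 -62.4  45. ]
top multimeter 1648 (array([ 511. , -370.8]), array([174.9,  85.5]), 80.6) z 36.7 mean [ 510.  -367.6   36.4]
scene module 1335 (array([ 564.9, -113.5]), array([135. , 100.5]), 0.3) z 99.5 mean [ 572.6 -115.1   99. ]
scene rail 567 (array([530.3,  38.6]), array([194.1,  41.3]), 9.9) z 59.4 mean [535.   39.2  59.3]
scene shelf 1600 (array([ 552.8, -111.8]), array([186.1, 180.4]), 9.4) z 59.2 mean [ 574.9 -117.7   59.3]
scene standall 6569 (array([564.3, -47. ]), array([266.7, 320.2]), 9.4) z 57.9 mean [578.3 -68.6  49. ]
scene tester 1113 (array([560.3, 322.7]), array([171.1, 113. ]), 13.2) z 69.0 mean [579.4 312.3  68.7]
scene tester2 1625 (array([560.6, 322. ]), array([171.8, 114.1]), 13.5) z 67.4 mean [585.3 307.2  59. ]
scene ball 35 (array([508.4, 308.7]), array([15.9, 16.8]), 29.3) z 173.6 mean [509.2 307.4 172.9]
ball [500.7 309.4 163.6]
scene reel 442 (array([702.5, -63.8]), array([61. , 62.8]), 71.7) z 45.0 mean [707.5 -64.9  41.9]
scene multimeter 1724 (array([ 513. , -373.1]), array([175. ,  89.5]), 80.6) z 36.6 mean [ 523.6 -372.8   35.3]
```

Request:
servo_tool(
  targets=[
    {"claw": 0.8, "tx": 0.037, "ty": -0.0148},
    {"tx": 0.037, "ty": -0.0148},
    {"tx": 0.037, "ty": -0.0148},
    {"tx": 0.037, "ty": -0.0148},
    {"tx": 0.037, "ty": -0.0148},
    {"tx": 0.037, "ty": -0.0148},
    {"tx": 0.037, "ty": -0.0148},
    {"tx": 0.037, "ty": -0.0148},
    {"tx": 0.037, "ty": -0.0148},
    {"tx": 0.037, "ty": -0.0148},
    {"tx": 0.037, "ty": -0.0148},
    {"tx": 0.037, "ty": -0.0148},
    {"rz": -0.147},
    {"rz": -0.147},
    {"rz": -0.147},
    {"rz": -0.147},
    {"rz": -0.147},
    {"rz": -0.147},
    {"rz": -0.147},
    {"rz": -0.147},
  ],
)

```text
schema error: expected keys claw, tx, ty, tz, rx, ry, rz
```

Request:
servo_tool(
  targets=[
    {"claw": 0.8, "tx": 0.037, "ty": -0.0148, "tz": 0, "rx": 0, "ry": 0, "rz": 0},
    {"claw": 0.8, "tx": 0.037, "ty": -0.0148, "tz": 0, "rx": 0, "ry": 0, "rz": 0},
    {"claw": 0.8, "tx": 0.037, "ty": -0.0148, "tz": 0, "rx": 0, "ry": 0, "rz": 0},
    {"claw": 0.8, "tx": 0.037, "ty": -0.0148, "tz": 0, "rx": 0, "ry": 0, "rz": 0},
    {"claw": 0.8, "tx": 0.037, "ty": -0.0148, "tz": 0, "rx": 0, "ry": 0, "rz": 0},
    {"claw": 0.8, "tx": 0.037, "ty": -0.0148, "tz": 0, "rx": 0, "ry": 0, "rz": 0},
    {"claw": 0.8, "tx": 0.037, "ty": -0.0148, "tz": 0, "rx": 0, "ry": 0, "rz": 0},
    {"claw": 0.8, "tx": 0.037, "ty": -0.0148, "tz": 0, "rx": 0, "ry": 0, "rz": 0},
    {"claw": 0.8, "tx": 0.037, "ty": -0.0148, "tz": 0, "rx": 0, "ry": 0, "rz": 0},
    {"claw": 0.8, "tx": 0.037, "ty": -0.0148, "tz": 0, "rx": 0, "ry": 0, "rz": 0},
    {"claw": 0.8, "tx": 0.037, "ty": -0.0148, "tz": 0, "rx": 0, "ry": 0, "rz": 0},
    {"claw": 0.8, "tx": 0.037, "ty": -0.0148, "tz": 0, "rx": 0, "ry": 0, "rz": 0},
    {"claw": 0.8, "tx": 0, "ty": 0, "tz": 0, "rx": 0, "ry": 0, "rz": -0.147},
    {"claw": 0.8, "tx": 0, "ty": 0, "tz": 0, "rx": 0, "ry": 0, "rz": -0.147},
    {"claw": 0.8, "tx": 0, "ty": 0, "tz": 0, "rx": 0, "ry": 0, "rz": -0.147},
    {"claw": 0.8, "tx": 0, "ty": 0, "tz": 0, "rx": 0, "ry": 0, "rz": -0.147},
    {"claw": 0.8, "tx": 0, "ty": 0, "tz": 0, "rx": 0, "ry": 0, "rz": -0.147},
    {"claw": 0.8, "tx": 0, "ty": 0, "tz": 0, "rx": 0, "ry": 0, "rz": -0.147},
    {"claw": 0.8, "tx": 0, "ty": 0, "tz": 0, "rx": 0, "ry": 0, "rz": -0.147},
    {"claw": 0.8, "tx": 0, "ty": 0, "tz": 0, "rx": 0, "ry": 0, "rz": -0.147},
  ],
)

```text
time_s: 3.0
tool_pos: [562.5, -196.6, 249.7]
orientation: [[-0.005, 1.0, -0.0], [1.0, 0.005, 0.0], [0.0, -0.0, -1.0]]
ft_force: [-0.9, -0.6, -0.1]
width: 70.6
grip_force: 0.0
```

Request:
servo_tool(
  targets=[
    {"claw": 0.8, "tx": 0, "ty": 0.001, "tz": 0.045, "rx": 0, "ry": 0, "rz": 0.003},
    {"claw": 0.8, "tx": 0, "ty": 0, "tz": 0.045, "rx": 0, "ry": 0, "rz": 0},
    {"claw": 0.8, "tx": 0, "ty": 0, "tz": 0.04, "rx": 0, "ry": 0, "rz": 0},
    {"claw": 0.8, "tx": 0, "ty": 0, "tz": 0.025, "rx": 0, "ry": 0, "rz": 0},
    {"claw": 0.8, "tx": 0, "ty": 0, "tz": 0.014, "rx": 0, "ry": 0, "rz": 0},
    {"claw": 0.8, "tx": 0.01, "ty": 0, "tz": 0, "rx": 0, "ry": 0, "rz": 0},
    {"claw": 0.8, "tx": 0.005, "ty": 0, "tz": 0, "rx": 0, "ry": 0, "rz": 0},
    {"claw": 0.8, "tx": 0, "ty": 0, "tz": 0, "rx": 0, "ry": 0, "rz": 0},
  ],
)

```text
time_s: 3.8
tool_pos: [564.8, -181.1, 82.6]
orientation: [[0.003, 1.0, 0.003], [1.0, -0.003, -0.001], [-0.001, 0.003, -1.0]]
ft_force: [0.5, -0.1, -0.8]
width: 70.5
grip_force: 0.0
```

```bash
cat >> h.py <<'E'
TH=np.radians(9.35); MID=np.array([526.8,39.0])
def stand(xy):
    d=np.asarray(xy)[:2]-MID; c,s=np.cos(TH),np.sin(TH); return np.array([c*d[0]+s*d[1],-s*d[0]+c*d[1]])
def module(cam,name=None):
    p,d=snap(cam,name); W=cloud(cam,d); X,Y,Z=W[...,0],W[...,1],W[...,2]
    m=((X>400)&(X<700)&(Y>-220)&(Y<130)&(Z>88)&(Z<108)).astype(np.uint8)
    k,l,st,ce=cv2.connectedComponentsWithStats(m,connectivity=4); i=1+np.argmax(st[1:,4]); P=W[l==i]
    (c,s,a)=cv2.minAreaRect(P[:,:2].astype(np.float32))
    A=np.c_[P[:,:2]-P[:,:2].mean(0),np.ones(len(P))]; pl=np.linalg.lstsq(A,P[:,2],rcond=None)[0]
    print(cam,len(P),'c',np.round(c,1),'size',np.round(s,1),'ang',round(a,2),'stand',np.round(stand(c),1),'plane',np.round(pl,4))
E
python3 - <<'E'
from h import *
module("top","top1"); module("scene","scene1")
s=env.observe(); print(s["time_s"],np.round(s["tool_pos"],1),stand(s["tool_pos"]),np.round(s["ft_force"],1))
E
```

```text
top 1242 c [ 562.3 -111.3] size [101.1 128.3] ang 89.09 stand [  10.6 -154.1] plane [-4.00000e-03 -1.50000e-02  9.93314e+01]
scene 1118 c [ 565.9 -112. ] size [ 99.6 133.7] ang 88.44 stand [  14.  -155.3] plane [-2.18000e-02 -3.50000e-03  9.91594e+01]
3.9 [ 564.7 -181.8   82.6] [   1.54529346 -224.04974765] [0.2 0.1 0.3]
```

Request:
servo_tool(
  targets=[
    {"claw": 0.8, "tx": 0.005, "ty": -0.001, "tz": 0.002, "rx": 0, "ry": 0, "rz": 0},
    {"claw": 0.8, "tx": 0.005, "ty": 0, "tz": 0, "rx": 0, "ry": 0, "rz": 0},
    {"claw": 0.8, "tx": 0.005, "ty": -0.0005, "tz": 0, "rx": 0, "ry": 0, "rz": -0.005},
    {"claw": 0.8, "tx": 0.005, "ty": -0.0005, "tz": 0, "rx": 0, "ry": 0, "rz": -0.01},
    {"claw": 0.8, "tx": 0.005, "ty": -0.0007, "tz": 0, "rx": 0, "ry": 0, "rz": -0.011},
    {"claw": 0.8, "tx": 0.005, "ty": -0.0007, "tz": 0, "rx": 0, "ry": 0, "rz": -0.011},
    {"claw": 0.8, "tx": 0.005, "ty": -0.0007, "tz": 0, "rx": 0, "ry": 0, "rz": -0.011},
    {"claw": 0.8, "tx": 0.005, "ty": -0.0007, "tz": 0, "rx": 0, "ry": 0, "rz": -0.011},
    {"claw": 0.8, "tx": 0.005, "ty": -0.0007, "tz": 0, "rx": 0, "ry": 0, "rz": -0.011},
    {"claw": 0.8, "tx": 0.005, "ty": -0.0007, "tz": 0, "rx": 0, "ry": 0, "rz": -0.011},
    {"claw": 0.8, "tx": 0.005, "ty": -0.0007, "tz": 0, "rx": 0, "ry": 0, "rz": -0.011},
    {"claw": 0.8, "tx": 0.005, "ty": -0.0007, "tz": 0, "rx": 0, "ry": 0, "rz": -0.011},
    {"claw": 0.8, "tx": 0.005, "ty": -0.0007, "tz": 0, "rx": 0, "ry": 0, "rz": -0.011},
    {"claw": 0.8, "tx": 0.005, "ty": -0.0007, "tz": 0, "rx": 0, "ry": 0, "rz": -0.011},
    {"claw": 0.8, "tx": 0.005, "ty": -0.0007, "tz": 0, "rx": 0, "ry": 0, "rz": -0.011},
    {"claw": 0.8, "tx": 0, "ty": 0, "tz": 0, "rx": 0, "ry": 0, "rz": 0},
  ],
)

```text
time_s: 5.5
tool_pos: [550.0, -106.3, 78.6]
orientation: [[-0.133, 0.991, -0.001], [0.991, 0.133, 0.001], [0.001, -0.0, -1.0]]
ft_force: [1.4, -1.6, 0.9]
width: 70.9
grip_force: 0.9
```

Run:
```python
from h import *
module("top","top2"); module("scene","scene2")
s=env.observe(); print(s["time_s"],np.round(s["tool_pos"],1),stand(s["tool_pos"]),np.round(s["ft_force"],1))
```

```text
top 898 c [541.3 -37.5] size [129.8  81.8] ang 7.68 stand [  1.8 -77.9] plane [-3.10000e-03 -3.16000e-02  9.92809e+01]
scene 760 c [545.5 -48.1] size [133.2  99.6] ang 7.9 stand [  4.3 -89. ] plane [-2.53000e-02  5.60000e-03  9.89024e+01]
5.6 [ 549.6 -106.4   78.2] [  -1.09345525 -147.206028  ] [ 0.1 -0.7  0.1]
```

View pics/scene2.png

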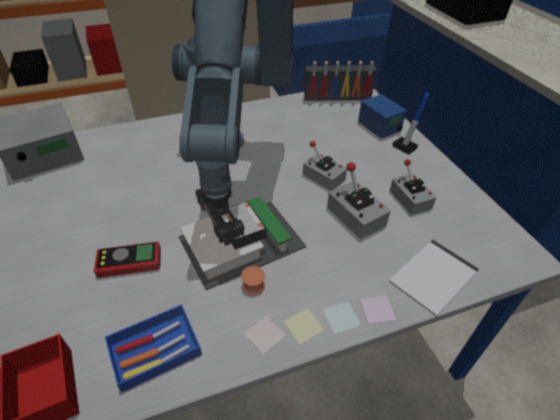

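The arm is behind the module with both fingers on its rear face, and the module has turned about 8° and sits flush. I continue across the gap.

Request:
servo_tool(
  targets=[
    {"claw": 0.8, "tx": 0.004, "ty": 0, "tz": 0, "rx": 0, "ry": 0, "rz": -0.008},
    {"claw": 0.8, "tx": 0.004, "ty": 0, "tz": 0, "rx": 0, "ry": 0, "rz": -0.01},
    {"claw": 0.8, "tx": 0.005, "ty": 0, "tz": 0, "rx": 0, "ry": 0, "rz": -0.01},
    {"claw": 0.8, "tx": 0.005, "ty": 0, "tz": 0, "rx": 0, "ry": 0, "rz": 0},
    {"claw": 0.8, "tx": 0.005, "ty": 0, "tz": 0, "rx": 0, "ry": 0, "rz": 0},
    {"claw": 0.8, "tx": 0.005, "ty": 0, "tz": 0, "rx": 0, "ry": 0, "rz": 0},
    {"claw": 0.8, "tx": 0.005, "ty": 0, "tz": 0, "rx": 0, "ry": 0, "rz": 0},
    {"claw": 0.8, "tx": 0.005, "ty": 0, "tz": 0, "rx": 0, "ry": 0, "rz": 0},
    {"claw": 0.8, "tx": 0.005, "ty": 0, "tz": 0, "rx": 0, "ry": 0, "rz": 0},
    {"claw": 0.8, "tx": 0.005, "ty": 0, "tz": 0, "rx": 0, "ry": 0, "rz": 0},
    {"claw": 0.8, "tx": 0.005, "ty": 0, "tz": 0, "rx": 0, "ry": 0, "rz": 0},
    {"claw": 0.8, "tx": 0.005, "ty": 0, "tz": 0, "rx": 0, "ry": 0, "rz": 0},
    {"claw": 0.8, "tx": 0.005, "ty": 0, "tz": 0, "rx": 0, "ry": 0, "rz": 0},
    {"claw": 0.8, "tx": 0.004, "ty": 0, "tz": 0, "rx": 0, "ry": 0, "rz": 0},
    {"claw": 0.8, "tx": 0, "ty": 0, "tz": 0, "rx": 0, "ry": 0, "rz": 0},
  ],
)

```text
time_s: 7.1
tool_pos: [539.8, -40.3, 78.8]
orientation: [[-0.16, 0.987, -0.0], [0.987, 0.16, 0.001], [0.001, -0.0, -1.0]]
ft_force: [0.4, -0.4, -0.9]
width: 70.4
grip_force: 0.0
```

Run:
```python
from h import *
module("top","top3"); module("scene","scene3")
s=env.observe(); print(s["time_s"],np.round(s["tool_pos"],1),stand(s["tool_pos"]),np.round(s["ft_force"],1))
```

```text
top 704 c [532.7  52.8] size [ 64.5 141.2] ang 80.34 stand [ 8.1 12.7] plane [-3.70000e-03 -4.12000e-02  9.91627e+01]
scene 650 c [533.2  16.7] size [134.5 102.8] ang 9.85 stand [  2.7 -23. ] plane [-2.69000e-02  1.91000e-02  9.85184e+01]
7.2 [539.9 -40.7  78.8] [-2.40133270e-03 -8.07713734e+01] [ 0.1 -0.4  0.1]
```

Request:
servo_tool(
  targets=[
    {"claw": 0.8, "tx": -0.005, "ty": 0, "tz": 0, "rx": 0, "ry": 0, "rz": 0},
    {"claw": 0.8, "tx": -0.015, "ty": 0, "tz": 0, "rx": 0, "ry": 0, "rz": 0},
    {"claw": 0.8, "tx": -0.04, "ty": 0, "tz": -0.01, "rx": 0, "ry": 0, "rz": 0},
    {"claw": 0.8, "tx": -0.04, "ty": 0, "tz": -0.01, "rx": 0, "ry": 0, "rz": 0},
    {"claw": 0.8, "tx": -0.04, "ty": 0, "tz": -0.01, "rx": 0, "ry": 0, "rz": 0},
    {"claw": 0.8, "tx": -0.04, "ty": 0, "tz": -0.01, "rx": 0, "ry": 0, "rz": 0},
    {"claw": 0.8, "tx": 0, "ty": 0, "tz": 0, "rx": 0, "ry": 0, "rz": 0},
  ],
)

```text
time_s: 7.9
tool_pos: [570.0, -225.9, 121.0]
orientation: [[-0.154, 0.988, 0.005], [0.988, 0.154, -0.004], [-0.005, 0.004, -1.0]]
ft_force: [0.8, -1.1, -0.5]
width: 70.7
grip_force: 0.0
```

Run:
```python
from h import *
module("top","top4"); module("top"); module("scene","scene4")
s=env.observe(); print(s["time_s"],np.round(s["tool_pos"],1),stand(s["tool_pos"]),np.round(s["ft_force"],1))
```

```text
top 1550 c [531.3  19.1] size [130.5 100.4] ang 9.23 stand [  1.2 -20.4] plane [-4.00000e-04  6.00000e-04  9.89773e+01]
top 1546 c [531.2  19.2] size [130.2 100.1] ang 9.26 stand [  1.1 -20.2] plane [-9.00000e-04  9.00000e-04  9.89978e+01]
scene 1177 c [533.2  17.2] size [135.6 101.1] ang 8.62 stand [  2.7 -22.6] plane [-1.60000e-02  1.04000e-02  9.89175e+01]
8.05 [ 567.9 -219.3  118.2] [  -1.37763762 -261.55058962] [0.  1.  0.3]
```

View pics/top4.png

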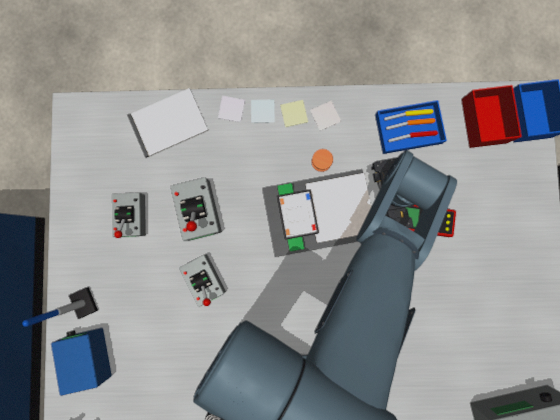

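The module rests on the shelf edge and the rail, at stand y≈-20.5 and square to within 0.1°. I finish with slow, small steps.

Request:
servo_tool(
  targets=[
    {"claw": 0.8, "tx": 0.04, "ty": 0, "tz": 0.01, "rx": 0, "ry": 0, "rz": 0},
    {"claw": 0.8, "tx": 0.04, "ty": 0, "tz": 0.01, "rx": 0, "ry": 0, "rz": 0},
    {"claw": 0.8, "tx": 0.04, "ty": 0, "tz": 0.01, "rx": 0, "ry": 0, "rz": 0},
    {"claw": 0.8, "tx": 0.03, "ty": 0, "tz": 0.01, "rx": 0, "ry": 0, "rz": 0},
    {"claw": 0.8, "tx": 0.015, "ty": 0, "tz": 0, "rx": 0, "ry": 0, "rz": 0},
    {"claw": 0.8, "tx": 0.006, "ty": 0, "tz": 0, "rx": 0, "ry": 0, "rz": 0},
    {"claw": 0.8, "tx": 0.003, "ty": 0, "tz": 0, "rx": 0, "ry": 0, "rz": 0},
    {"claw": 0.8, "tx": 0.003, "ty": 0, "tz": 0, "rx": 0, "ry": 0, "rz": 0},
    {"claw": 0.8, "tx": 0.003, "ty": 0, "tz": 0, "rx": 0, "ry": 0, "rz": 0},
    {"claw": 0.8, "tx": 0.002, "ty": -0.0001, "tz": 0, "rx": 0, "ry": 0, "rz": 0},
    {"claw": 0.8, "tx": 0.002, "ty": -0.0002, "tz": 0, "rx": 0, "ry": 0, "rz": 0},
    {"claw": 0.8, "tx": 0.002, "ty": -0.0002, "tz": 0, "rx": 0, "ry": 0, "rz": 0},
    {"claw": 0.8, "tx": 0.002, "ty": -0.0002, "tz": 0, "rx": 0, "ry": 0, "rz": 0},
    {"claw": 0.8, "tx": 0.002, "ty": -0.0002, "tz": 0, "rx": 0, "ry": 0, "rz": 0},
    {"claw": 0.8, "tx": 0.002, "ty": -0.0001, "tz": 0, "rx": 0, "ry": 0, "rz": 0},
    {"claw": 0.8, "tx": 0.002, "ty": 0, "tz": 0, "rx": 0, "ry": 0, "rz": 0},
    {"claw": 0.8, "tx": 0.002, "ty": 0, "tz": 0, "rx": 0, "ry": 0, "rz": 0},
    {"claw": 0.8, "tx": 0, "ty": 0, "tz": 0, "rx": 0, "ry": 0, "rz": 0},
    {"claw": 0.8, "tx": 0, "ty": 0, "tz": 0, "rx": 0, "ry": 0, "rz": 0},
  ],
)

```text
time_s: 9.95
tool_pos: [536.5, -25.2, 78.8]
orientation: [[-0.159, 0.987, 0.0], [0.987, 0.159, 0.0], [0.0, 0.0, -1.0]]
ft_force: [1.5, -3.4, 1.7]
width: 70.3
grip_force: 1.5
```

Run:
```python
from h import *
module("scene","scene5")
s=env.observe(); print(s["time_s"],np.round(s["tool_pos"],1),stand(s["tool_pos"]),np.round(s["ft_force"],1))
```

```text
scene 612 c [529.9  34.6] size [134.1  99.1] ang 7.2 stand [ 2.3 -4.9] plane [-2.65000e-02  1.31000e-02  9.86259e+01]
10.0 [536.5 -25.3  78.8] [ -0.87504231 -64.9952    ] [ 1.4 -3.1  1.4]
```

Request:
servo_tool(
  targets=[
    {"claw": 0.8, "tx": 0.0015, "ty": 0, "tz": 0, "rx": 0, "ry": 0, "rz": 0},
    {"claw": 0.8, "tx": 0.0015, "ty": 0, "tz": 0, "rx": 0, "ry": 0, "rz": 0},
    {"claw": 0.8, "tx": 0.0015, "ty": 0, "tz": 0, "rx": 0, "ry": 0, "rz": 0},
    {"claw": 0.8, "tx": 0, "ty": 0, "tz": 0, "rx": 0, "ry": 0, "rz": 0},
    {"claw": 0.8, "tx": 0, "ty": 0, "tz": 0, "rx": 0, "ry": 0, "rz": 0},
    {"claw": 0.8, "tx": -0.004, "ty": 0, "tz": 0, "rx": 0, "ry": 0, "rz": 0},
    {"claw": 0.8, "tx": -0.02, "ty": 0, "tz": 0, "rx": 0, "ry": 0, "rz": 0},
    {"claw": 0.8, "tx": -0.04, "ty": 0, "tz": -0.01, "rx": 0, "ry": 0, "rz": 0},
    {"claw": 0.8, "tx": -0.04, "ty": 0, "tz": -0.01, "rx": 0, "ry": 0, "rz": 0},
    {"claw": 0.8, "tx": -0.04, "ty": 0, "tz": -0.01, "rx": 0, "ry": 0, "rz": 0},
    {"claw": 0.8, "tx": -0.04, "ty": 0, "tz": -0.01, "rx": 0, "ry": 0, "rz": 0},
    {"claw": 0.8, "tx": 0, "ty": 0, "tz": 0, "rx": 0, "ry": 0, "rz": 0},
  ],
)

```text
time_s: 11.2
tool_pos: [565.9, -207.3, 119.9]
orientation: [[-0.155, 0.988, 0.003], [0.988, 0.155, -0.002], [-0.002, 0.002, -1.0]]
ft_force: [0.8, -0.2, -0.1]
width: 70.4
grip_force: 0.0
```

Run:
```python
from h import *
module("top","top6"); module("top"); module("scene","scene6")
s=env.observe(); print(s["time_s"],np.round(s["tool_pos"],1),stand(s["tool_pos"]),np.round(s["ft_force"],1))
d=np.load("top0.npy")
# re-measure rail ends/ shelf by top
```

```text
top 1550 c [526.8  38.5] size [130.   99.9] ang 9.04 stand [-0.  -0.5] plane [ 2.10000e-03 -3.90000e-03  9.90646e+01]
top 1550 c [526.8  38.5] size [130.   99.9] ang 9.09 stand [-0.  -0.5] plane [-1.20000e-03  7.00000e-04  9.89724e+01]
scene 1153 c [528.7  36.9] size [132.9 101.5] ang 9.46 stand [ 1.6 -2.4] plane [-1.79000e-02  7.30000e-03  9.87375e+01]
11.35 [ 564.  -201.6  117.5] [  -2.42693667 -243.47980529] [ 0.2  0.  -0.2]
```

View pics/scene6.png

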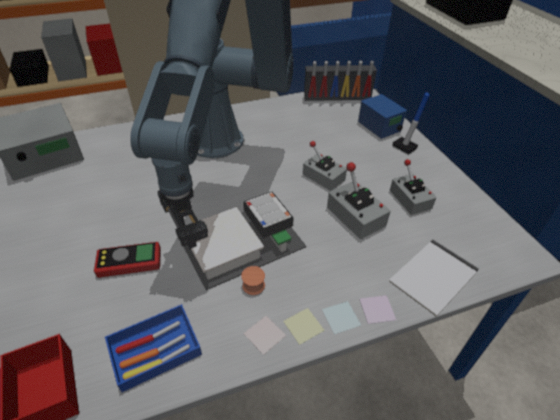

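The scene view shows the module level on the rail, at about (268,212), and clear of the shelf. The top camera puts it at stand (0, -0.5) mm, within 0.3° of square. Next is the lever: lift, turn the jaw line to the tester's y axis, and travel to the ball.

Request:
servo_tool(
  targets=[
    {"claw": 0.7, "tx": 0, "ty": 0, "tz": -0.045, "rx": 0, "ry": 0, "rz": 0},
    {"claw": 0.7, "tx": 0, "ty": 0, "tz": -0.045, "rx": 0, "ry": 0, "rz": -0.14},
    {"claw": 0.7, "tx": 0, "ty": 0, "tz": -0.045, "rx": 0, "ry": 0, "rz": -0.149},
    {"claw": 0.7, "tx": 0, "ty": 0, "tz": 0, "rx": 0, "ry": 0, "rz": -0.149},
    {"claw": 0.7, "tx": 0, "ty": 0, "tz": 0, "rx": 0, "ry": 0, "rz": -0.149},
    {"claw": 0.7, "tx": 0, "ty": 0, "tz": 0, "rx": 0, "ry": 0, "rz": -0.149},
    {"claw": 0.7, "tx": 0, "ty": 0, "tz": 0, "rx": 0, "ry": 0, "rz": -0.149},
    {"claw": 0.7, "tx": 0, "ty": 0, "tz": 0, "rx": 0, "ry": 0, "rz": -0.149},
    {"claw": 0.7, "tx": 0, "ty": 0, "tz": 0, "rx": 0, "ry": 0, "rz": -0.149},
    {"claw": 0.7, "tx": 0, "ty": 0, "tz": 0, "rx": 0, "ry": 0, "rz": -0.149},
    {"claw": 0.7, "tx": 0, "ty": 0, "tz": 0, "rx": 0, "ry": 0, "rz": -0.149},
    {"claw": 0.7, "tx": 0, "ty": 0, "tz": 0, "rx": 0, "ry": 0, "rz": -0.149},
    {"claw": 0.7, "tx": 0, "ty": 0, "tz": 0, "rx": 0, "ry": 0, "rz": 0},
  ],
)

```text
time_s: 12.65
tool_pos: [564.5, -200.6, 252.6]
orientation: [[-0.975, -0.221, -0.002], [-0.221, 0.975, 0.002], [0.002, 0.002, -1.0]]
ft_force: [-0.6, 0.9, 0.8]
width: 62.0
grip_force: 0.0
```

Request:
servo_tool(
  targets=[
    {"claw": 0.7, "tx": -0.0043, "ty": 0.0428, "tz": 0, "rx": 0, "ry": 0, "rz": 0},
    {"claw": 0.7, "tx": -0.0043, "ty": 0.0428, "tz": 0, "rx": 0, "ry": 0, "rz": 0},
    {"claw": 0.7, "tx": -0.0043, "ty": 0.0428, "tz": 0, "rx": 0, "ry": 0, "rz": 0},
    {"claw": 0.7, "tx": -0.0043, "ty": 0.0428, "tz": 0, "rx": 0, "ry": 0, "rz": 0},
    {"claw": 0.7, "tx": -0.0043, "ty": 0.0428, "tz": 0, "rx": 0, "ry": 0, "rz": 0},
    {"claw": 0.7, "tx": -0.0043, "ty": 0.0428, "tz": 0, "rx": 0, "ry": 0, "rz": 0},
    {"claw": 0.7, "tx": -0.0043, "ty": 0.0428, "tz": 0, "rx": 0, "ry": 0, "rz": 0},
    {"claw": 0.7, "tx": -0.0043, "ty": 0.0428, "tz": 0, "rx": 0, "ry": 0, "rz": 0},
    {"claw": 0.7, "tx": -0.0043, "ty": 0.0428, "tz": 0, "rx": 0, "ry": 0, "rz": 0},
    {"claw": 0.7, "tx": -0.0043, "ty": 0.0428, "tz": 0, "rx": 0, "ry": 0, "rz": 0},
    {"claw": 0.7, "tx": -0.0043, "ty": 0.0428, "tz": 0, "rx": 0, "ry": 0, "rz": 0},
    {"claw": 0.7, "tx": -0.0043, "ty": 0.0428, "tz": 0, "rx": 0, "ry": 0, "rz": 0},
    {"claw": 0.7, "tx": 0, "ty": 0, "tz": 0, "rx": 0, "ry": 0, "rz": 0},
    {"claw": 0.7, "tx": 0, "ty": 0, "tz": 0, "rx": 0, "ry": 0, "rz": 0},
  ],
)

```text
time_s: 14.05
tool_pos: [502.2, 311.0, 252.9]
orientation: [[-0.976, -0.218, -0.002], [-0.218, 0.976, -0.001], [0.002, -0.0, -1.0]]
ft_force: [0.5, 0.1, -0.1]
width: 61.2
grip_force: 0.0
```

Request:
servo_tool(
  targets=[
    {"claw": 0.7, "tx": 0.001, "ty": 0, "tz": 0.04, "rx": 0, "ry": 0, "rz": 0},
    {"claw": 0.7, "tx": 0, "ty": 0, "tz": 0.03, "rx": 0, "ry": 0, "rz": 0},
    {"claw": 0.7, "tx": 0, "ty": 0, "tz": 0.018, "rx": 0, "ry": 0, "rz": 0},
    {"claw": 0.7, "tx": 0, "ty": 0, "tz": 0.01, "rx": 0, "ry": 0, "rz": 0},
    {"claw": 0.7, "tx": 0, "ty": 0, "tz": 0, "rx": 0, "ry": 0, "rz": 0},
    {"claw": 0.2, "tx": 0, "ty": 0, "tz": 0, "rx": 0, "ry": 0, "rz": 0},
    {"claw": 0.2, "tx": 0, "ty": 0, "tz": 0, "rx": 0, "ry": 0, "rz": 0},
    {"claw": 0.2, "tx": 0, "ty": 0, "tz": 0, "rx": 0, "ry": 0, "rz": 0},
    {"claw": 0.2, "tx": 0, "ty": 0, "tz": 0, "rx": 0, "ry": 0, "rz": 0},
    {"claw": 0.2, "tx": 0, "ty": 0, "tz": 0, "rx": 0, "ry": 0, "rz": 0},
    {"claw": 0.2, "tx": 0, "ty": 0, "tz": 0, "rx": 0, "ry": 0, "rz": 0},
  ],
  squeeze=8,
)

```text
time_s: 15.15
tool_pos: [502.4, 312.5, 156.7]
orientation: [[-0.976, -0.218, 0.001], [-0.218, 0.976, 0.005], [-0.002, 0.005, -1.0]]
ft_force: [-1.2, 11.1, 0.8]
width: 28.7
grip_force: 8.0
```

Request:
servo_tool(
  targets=[
    {"claw": 0.2, "tx": 0, "ty": 0.0015, "tz": 0, "rx": 0, "ry": 0, "rz": 0},
    {"claw": 0.2, "tx": -0.0052, "ty": 0, "tz": -0.003, "rx": 0, "ry": 0, "rz": 0},
    {"claw": 0.2, "tx": -0.0054, "ty": 0, "tz": -0.0027, "rx": 0, "ry": 0, "rz": 0},
    {"claw": 0.2, "tx": -0.0055, "ty": 0, "tz": -0.0024, "rx": 0, "ry": 0, "rz": 0},
    {"claw": 0.2, "tx": -0.0057, "ty": 0, "tz": -0.0021, "rx": 0, "ry": 0, "rz": 0},
    {"claw": 0.2, "tx": -0.0058, "ty": 0, "tz": -0.0018, "rx": 0, "ry": 0, "rz": 0},
    {"claw": 0.2, "tx": -0.0059, "ty": 0, "tz": -0.0015, "rx": 0, "ry": 0, "rz": 0},
    {"claw": 0.2, "tx": -0.006, "ty": 0, "tz": -0.0011, "rx": 0, "ry": 0, "rz": 0},
    {"claw": 0.2, "tx": -0.006, "ty": 0, "tz": -0.0008, "rx": 0, "ry": 0, "rz": 0},
    {"claw": 0.2, "tx": -0.006, "ty": 0, "tz": -0.0005, "rx": 0, "ry": 0, "rz": 0},
    {"claw": 0.2, "tx": -0.006, "ty": 0, "tz": -0.0002, "rx": 0, "ry": 0, "rz": 0},
    {"claw": 0.2, "tx": 0, "ty": 0, "tz": 0, "rx": 0, "ry": 0, "rz": 0},
    {"claw": 0.2, "tx": 0, "ty": 0, "tz": 0, "rx": 0, "ry": 0, "rz": 0},
  ],
)

```text
time_s: 16.45
tool_pos: [558.5, 325.6, 172.4]
orientation: [[-0.976, -0.218, 0.001], [-0.218, 0.976, 0.003], [-0.001, 0.003, -1.0]]
ft_force: [-1.0, 8.5, 0.1]
width: 28.7
grip_force: 8.0
```

Request:
servo_tool(
  targets=[
    {"claw": 0.7, "tx": 0, "ty": 0, "tz": 0, "rx": 0, "ry": 0, "rz": 0},
    {"claw": 0.7, "tx": 0, "ty": 0, "tz": 0, "rx": 0, "ry": 0, "rz": 0},
    {"claw": 0.7, "tx": 0, "ty": 0, "tz": 0, "rx": 0, "ry": 0, "rz": 0},
    {"claw": 0.7, "tx": 0, "ty": 0, "tz": 0, "rx": 0, "ry": 0, "rz": 0},
    {"claw": 0.7, "tx": 0, "ty": 0, "tz": -0.02, "rx": 0, "ry": 0, "rz": 0},
    {"claw": 0.7, "tx": 0, "ty": 0, "tz": -0.04, "rx": 0, "ry": 0, "rz": 0},
    {"claw": 0.7, "tx": 0, "ty": 0, "tz": -0.04, "rx": 0, "ry": 0, "rz": 0},
    {"claw": 0.7, "tx": 0, "ty": -0.045, "tz": 0, "rx": 0, "ry": 0, "rz": 0},
    {"claw": 0.7, "tx": 0, "ty": -0.045, "tz": 0, "rx": 0, "ry": 0, "rz": 0},
    {"claw": 0.7, "tx": 0, "ty": -0.045, "tz": 0, "rx": 0, "ry": 0, "rz": 0},
    {"claw": 0.7, "tx": 0, "ty": -0.045, "tz": 0, "rx": 0, "ry": 0, "rz": 0},
    {"claw": 0.7, "tx": 0, "ty": -0.045, "tz": 0, "rx": 0, "ry": 0, "rz": 0},
    {"claw": 0.7, "tx": 0, "ty": 0, "tz": 0, "rx": 0, "ry": 0, "rz": 0},
  ],
)

```text
time_s: 17.75
tool_pos: [608.5, 98.4, 271.9]
orientation: [[-0.977, -0.211, 0.0], [-0.211, 0.977, -0.002], [-0.0, -0.002, -1.0]]
ft_force: [-0.1, 0.2, -0.1]
width: 62.1
grip_force: 0.0
```

```bash
cat >> h.py <<'E'
def lever(cam,name):
    from scipy.optimize import least_squares
    p,d=snap(cam,name); W=cloud(cam,d); hsv=cv2.cvtColor(p[:,:,::-1].copy(),cv2.COLOR_BGR2HSV); X,Y,Z=W[...,0],W[...,1],W[...,2]
    reg=(X>430)&(X<680)&(Y>210)&(Y<440)
    r=((hsv[...,0]<6)|(hsv[...,0]>174))&(hsv[...,1]>150)
    P=W[reg&r&(Z>130)]
    b=least_squares(lambda c:np.linalg.norm(P-c,axis=1)-15,P.mean(0)-[0,0,8],loss='soft_l1').x
    m=(reg&(Z>55)&(Z<78)).astype(np.uint8); T=W[m>0]
    c,s,a=cv2.minAreaRect(T[:,:2].astype(np.float32)); 
    if s[0]<s[1]: a-=90
    t=np.radians(a); dx=b[:2]-c; x=np.cos(t)*dx[0]+np.sin(t)*dx[1]; y=-np.sin(t)*dx[0]+np.cos(t)*dx[1]
    print(cam,len(P),'ball',np.round(b,1),'tester',np.round(c,1),np.round(s,1),round(a,1),'x,y',round(x,1),round(y,1),'lever',round(.8+np.arctan2(x,b[2]-69),3))
E
python3 - <<'E'
from h import *
lever("top","top7"); lever("scene","scene7")
module("top"); print(env.observe()["time_s"])
p=cv2.imread('pics/scene7.png')[130:250,300:440]; q=cv2.imread('pics/top7.png')[160:260,140:260]
cv2.imwrite('pics/c7.png',np.hstack([cv2.resize(p,(420,360),interpolation=cv2.INTER_CUBIC),cv2.resize(q,(380,360),interpolation=cv2.INTER_CUBIC)]))
E
```

```text
top 90 ball [557.  324.4 178.8] tester [555.8 324.4] [172.2 111.6] 12.6 x,y 1.1 -0.2 lever 0.81
scene 42 ball [558.7 322.3 178.2] tester [558.9 322.5] [173.5 114.3] 13.5 x,y -0.2 -0.1 lever 0.798
top 683 c [530.3   5.7] size [ 52.  133.6] ang 88.93 stand [ -2.  -33.4] plane [-8.00000e-04  4.26000e-02  9.90833e+01]
17.9
```

View pics/c7.png

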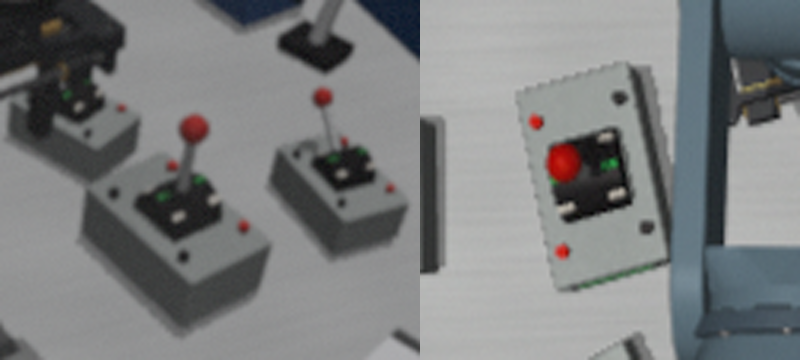

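The lever reads 0.80 to 0.81, upright at the green mark. I move clear for a last check of the module.

Request:
servo_tool(
  targets=[
    {"claw": 0.7, "tx": 0.01, "ty": -0.045, "tz": 0, "rx": 0, "ry": 0, "rz": 0},
    {"claw": 0.7, "tx": 0.01, "ty": -0.045, "tz": 0, "rx": 0, "ry": 0, "rz": 0},
    {"claw": 0.7, "tx": 0.01, "ty": -0.045, "tz": 0, "rx": 0, "ry": 0, "rz": 0},
    {"claw": 0.7, "tx": 0.01, "ty": -0.045, "tz": 0, "rx": 0, "ry": 0, "rz": 0},
    {"claw": 0.7, "tx": 0.01, "ty": -0.045, "tz": 0, "rx": 0, "ry": 0, "rz": 0},
    {"claw": 0.7, "tx": 0.01, "ty": -0.045, "tz": 0, "rx": 0, "ry": 0, "rz": 0},
    {"claw": 0.7, "tx": 0.01, "ty": -0.045, "tz": 0, "rx": 0, "ry": 0, "rz": 0},
    {"claw": 0.7, "tx": 0.01, "ty": -0.045, "tz": 0, "rx": 0, "ry": 0, "rz": 0},
    {"claw": 0.7, "tx": 0, "ty": 0, "tz": 0, "rx": 0, "ry": 0, "rz": 0},
    {"claw": 0.7, "tx": 0, "ty": 0, "tz": 0, "rx": 0, "ry": 0, "rz": 0},
  ],
)

```text
time_s: 18.9
tool_pos: [607.8, -264.1, 271.4]
orientation: [[-0.976, -0.217, -0.0], [-0.217, 0.976, 0.001], [0.0, 0.001, -1.0]]
ft_force: [-0.1, -0.1, 0.0]
width: 61.5
grip_force: 0.0
```

Run:
```python
from h import *
module("top","top8"); module("top"); lever("top","top9"); lever("scene","scene9")
print(env.observe()["time_s"])
```

```text
top 1547 c [526.8  38.5] size [129.9  99.8] ang 9.16 stand [-0.  -0.5] plane [-2.00000e-04 -2.50000e-03  9.90808e+01]
top 1549 c [526.7  38.4] size [129.7  99.9] ang 9.12 stand [-0.1 -0.6] plane [-1.20000e-03  5.00000e-04  9.90044e+01]
top 90 ball [557.1 325.2 178.9] tester [556.2 324.9] [171.8 111.3] 12.8 x,y 1.0 0.0 lever 0.809
scene 39 ball [557.  323.1 179.3] tester [559.6 322.9] [174.9 114.6] 12.7 x,y -2.4 0.8 lever 0.778
19.1
```

All checks hold, so I hand it in.

```bash
python3 -c "
from plant import env
print(env.job_done())"
```

```text
the job is handed in; nothing more can be done
None
```

I handed the job in at about 19 s: the module sits level on the rail alone, within about 1 mm of centre and 0.3° of square, and the lever is upright at its green mark (0.78–0.81 rad by camera); I kept clear of the multimeter and reel but did not re-measure them.

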